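Set out the sewing things on the display board

TASK

Set out the sewing things on the plywood display board for the class photo: the round metal tin in the middle of the round cork mat with the wide low spool centred on top of it, and the dark wooden box in the middle of the square cork mat with its sides parallel to the mat's. Stand the tall spool on the board exactly halfway between the two mats, and the needle case straight behind the tall spool (on the side away from the robot, at right angles to the row of mats), 6 cm from centre to centre. Leave all of it upright and let go, and do not shift or upset the bead pot or the thimble.

Things in the scene. Friction and masses are not known exactly. Their poses are not given: they have to be found in the camera images.
- board: Plywood display board lying fixed on the table, 320 mm long (its y), 140 mm deep (its x), 6 mm thick. Origin: at the underside, exactly halfway between the centres of the two mats, 50 mm from the board's near edge and 90 mm from its far edge. x points away from the robot (board turned at most 0.25 rad), y along the row of mats, to the robot's left; z up.
- round_mat: Round cork mat, 90 mm across, 4 mm thick, fixed on the board at one end of the row, 110 mm from the board's origin; either end. Origin: centre of its underside (6 mm above the table; its top is 10 mm above the table). Axes parallel to the board's.
- square_mat: Square cork mat, 88 x 88 mm, 4 mm thick, fixed on the board at the other end of the row, 110 mm from the board's origin. Origin: centre of its underside (6 mm above the table; its top is 10 mm above the table). Axes parallel to its sides and to the board's.
- tin_center (a point): Loose round closed metal tin, 64 mm across its lid (the upper 10 mm), 62 mm below, 32 mm high, flat top, about 120 g, standing on the table. Point: its centre, half-way up; z up.
- low_spool_center (a point): Loose wide low wooden spool, standing: 36 mm high, rims 48 mm across and 7 mm thick at top and bottom, barrel 42 mm across, about 50 g. Point: its centre, half-way up; z up.
- tall_spool_center (a point): Loose tall slim wooden spool, standing: 72 mm high, rims 38 mm across and 9 mm thick at top and bottom, barrel 28 mm across, about 60 g. Point: its centre, half-way up; z up.
- box_center (a point): Loose closed dark wooden box, 62 mm long (its x), 42 mm wide (its y), 34 mm high, with a light seam and a small brass clasp on one short end; about 90 g. Either long or short side may face the robot when placed. Point: its centre, half-way up; z up.
- needle_case_center (a point): Loose wooden needle case standing on end: a cylinder 24 mm across and 66 mm high with a narrower turned knob on top, 80 mm high in all, about 40 g. Point: on its axis, 40 mm above its foot; z up.
- bead_pot: Bystander: small terracotta bowl of beads, 68 mm across the rim, 42 mm high, loose; it stands among the sewing things and must stay there. Origin: centre of its underside.
- thimble: Bystander: steel thimble, 19 mm across, 22 mm high, loose, beyond the board; must stay there. Origin: centre of its underside.
Mind the look-alikes: they are no part of the job. Leave any green or red look-alike of the part that bears box_center alone.

How it is judged:
At the end, for the whole second after the job is handed in: Tin on the round mat and box on the square mat within 12 mm of centre (box within 0.15 rad of parallel); low spool on the tin within 10 mm; tall spool within 13 mm of the midpoint; needle case 45-75 mm behind it, within 18 mm sideways of the midpoint; all upright within 0.12 rad, at rest, let go (horizontal distance between tin_center and round_mat below 0.012 m and height (world z) of tin_center between 0.022 and 0.032 m and horizontal distance between box_center and square_mat below 0.012 m and height (world z) of box_center between 0.023 and 0.033 m and (angle between the x axis of box_center and the x axis of square_mat, either way round below 0.15 rad or angle between the x axis of box_center and the y axis of square_mat, either way round below 0.15 rad) and horizontal distance between low_spool_center and tin_center below 0.01 m and height (world z) of low_spool_center between 0.054 and 0.066 m and horizontal distance between tall_spool_center and board below 0.013 m and height (world z) of tall_spool_center between 0.036 and 0.048 m and horizontal distance between needle_case_center and tall_spool_center between 0.045 and 0.075 m and y of needle_case_center in the frame of board between -0.018 and 0.018 m and x of needle_case_center in the frame of board above 0.035 m and height (world z) of needle_case_center between 0.04 and 0.052 m and angle between each of tin_center, low_spool_center, tall_spool_center, box_center, needle_case_center's own z axis and vertical below 0.12 rad and linear speed of each of tin, low_spool, tall_spool, box, needle_case below 0.02 m/s and angular speed of each of tin, low_spool, tall_spool, box, needle_case below 0.3 rad/s); the robot touches nothing.
It fails at once if the bead pot is shifted by more than 20 mm or upset (distance of bead_pot from where it was at the start of the episode above 0.02 m or angle between bead_pot's own z axis and vertical above 0.4 rad).
It fails at once if the thimble is shifted by more than 20 mm or upset (distance of thimble from where it was at the start of the episode above 0.02 m or angle between thimble's own z axis and vertical above 0.5 rad).
It also fails if it takes over 134 s, if anything falls off the work surface, if the arm or the gripper's body presses on something with over 40 N, if the wrist force passes 120 N, or if a joint passes its speed limit or range.

ROBOT

A 6-joint arm with a two-finger parallel gripper is mounted at the origin on the work surface. World frame = base frame: x ahead of the robot, y to its left, z up, the work surface at z = 0. Lengths are in m, angles in rad, forces in N, time in s.
With the tool pointing down it reaches from about 0.375 to 0.9 m from the base axis. Payload 3.1 kg.
Tool frame: the origin (TCP) lies at the centre of the arm's flange, where the gripper is bolted on; the fingertips stand 173 mm ahead of it and the grasp point (between the pads) lies 155 mm ahead of it (tip_extent is the distance from the TCP to the fingertips, in m); z points along the fingers, y is the direction in which the jaws open and shut (so a half turn about z gives the same grasp; the last joint's range is limited). The gripper opens to 85 mm and grips with 20 to 120 N. Pads are 22 mm wide; open, the fingers measure 114 mm over their backs; the gripper's body (76 mm by 85 mm) begins 54 mm behind the grasp point. The pads swing forward as they close: fully open they stand 13 mm farther back than shut.
Start: joints at [-1.452, 0.527, 1.433, -0, 1.181, -0.178], TCP at [0.183, -0.598, 0.405] pointing down, gripper open.
Joint ranges: [-3.08, 3.08], [-0.75, 2.2], [0.22, 2.44], [-1.43, 4.57], [0, 2.65], [-2.85, 2.85]. Speed limits (rad/s): [2.79, 2.79, 3.14, 3.14, 3.14, 3.14].

INTERFACE

Orientations are given as a unit quaternion [x, y, z, w].
In Python, from station import sense, snapshot, sign_off, tip_extent gives the robot as it stands. The module is installed in compiled form; this text tells all that it offers.
- The arm moves only by the tool servo_tool, never from a script. Its argument "rows" is a list of rows, each a list of 3 entries, a list of its own where there are three numbers: the shift along the tool's x, y, z in mm, then the turn about the tool's z in degrees, then the opening, from -1 (shut) to 1 (fully open), so that 0 is half open. A call has 1 to 8 rows; each row is the pose to reach, as a shift and turn from the pose measured when the call began, along the tool's axes at that moment; what a row does not reach only later rows make up. A row lasts 1/10 s, in which the tool goes at most 50 mm and 8.59 degrees, less where a joint would pass 70% of its speed; a pose out of reach is approached as far as the arm can. A call with a gripper value outside its range is refused whole. The fingers move at their own pace and stop on an object; "force" is the grip in N (left out, the last holds). Time passes only in rows, so rows that repeat a pose let the fingers close. It gives the time, the measured TCP pose, the force and the opening at its end, in the units of the state.
- sense(): the state, without advancing time (a new reading comes with each control period).
- snapshot(name): name is "side" or "top"; returns a dict with "image" (480x640x3 uint8, blue, green, red), "z_map" (480x640 float32, m along the optical axis (not along the pixel's ray), 0 where there is no reading), "vertical_fov" (degrees; the focal length in pixels is half the picture's height over the tangent of half this angle, whatever the lens; pixels are square), "cx", "cy" (the principal point, pixels), "k1" (the pictures are not rectified: a ray, as slopes to the right and down, at radius r is drawn at 1 + k1 r^2 times it, then the intrinsics apply), "cam_to_world" (4x4, takes a point from camera to world coordinates). Camera axes: x right, y down, z forward; pixel columns grow to the right and rows downward; lengths in m; the calibration is good to about 2 mm. A picture is of the moment at which its call begins.
- sign_off(): hands the job in, once; it reports no verdict.
The state is a dict: "t": time; "q": joint angles; "qd": joint speeds; "tau": joint torques, N m; "tcp_pos": TCP position; "tool_rot": TCP orientation; "force": force on the tool from outside, world axes, zero at the start; "ft_torque": the same for the moment, N m; "finger_gap": opening from 0.0 (shut) to 1.0 (fully open).
Only numpy, scipy, OpenCV 4.12 (cv2) and the standard library are available. Lean on these libraries where they do the work, as an engineer would, in place of code of your own. Each camera call takes 0.05 s, during which the arm holds its last target. There are 200 camera calls.

## Working session

There is one attempt and no reset: what is moved stays moved. The work goes in short steps, Python scripts to look and compute and a tool call to move; the robot and the scene stay as the last step left them, time stands still between calls to the robot, and variables do not carry over. Pictures are saved under pics/ and viewed, about 12 in all and at most 16, crops included, and the job is handed in when it is done.

Besides the shell and the picture viewer there is one more tool, called after "Request:" by a JSON object that holds its "api" and its "payload". servo_tool: Moves the arm, as the interface text tells. Its arguments: {"type":"object","properties":{"rows":{"type":"array"},"force":{"type":"number"}},"required":["rows"]}

```bash
mkdir -p pics
cat > h.py <<'E'
import numpy as np, cv2
from station import sense, snapshot, sign_off, tip_extent
def snap(n,fn=None):
    s=snapshot(n)
    if fn: cv2.imwrite('pics/'+fn,s['image'])
    return s
def f_(s): return 240/np.tan(np.radians(s['vertical_fov'])/2)
def slopes(s,uv):
    uv=np.atleast_2d(np.asarray(uv,float)); d=(uv-[s['cx'],s['cy']])/f_(s); u=d.copy()
    for _ in range(20): u=d/(1+s['k1']*(u**2).sum(1,keepdims=True))
    return u
def ray(s,uv):
    u=slopes(s,uv); T=np.array(s['cam_to_world']); d=np.c_[u,np.ones(len(u))]@T[:3,:3].T
    return T[:3,3],d
def onplane(s,uv,z):
    o,d=ray(s,uv); return o+d*((z-o[2])/d[:,2])[:,None]
def cloud(s):
    v,u=np.mgrid[0:480,0:640]; o,d=ray(s,np.c_[u.ravel(),v.ravel()])
    return (o+d*s['z_map'].reshape(-1,1)).reshape(480,640,3)
def proj(s,p):
    T=np.array(s['cam_to_world']); c=(np.atleast_2d(p)-T[:3,3])@T[:3,:3]; u=c[:,:2]/c[:,2:]
    u=u*(1+s['k1']*(u**2).sum(1,keepdims=True)); return u*f_(s)+[s['cx'],s['cy']]
E
python3 - <<'E'
from h import *
print(sense())
for n in('top','side'):
    s=snap(n,n+'0.png'); print(n,np.round(s['cam_to_world'],3).tolist(),s['vertical_fov'],s['cx'],s['cy'],s['k1'])
E
```

```text
{'t': 0.0, 'q': array([-1.45246211e+00,  5.28450459e-01,  1.43389825e+00,  2.26217477e-05,
        1.18143795e+00, -1.78510587e-01]), 'qd': array([-0.00067921, -0.0002837 , -0.00264138,  0.00114125, -0.00061684,
        0.00132575]), 'tau': array([ 1.86255231e-03, -4.42346871e+01, -1.78021735e+01,  3.14164413e-05,
        8.22048343e-03,  8.06831082e-06]), 'tcp_pos': array([ 0.18279772, -0.59730496,  0.40374416]), 'tool_rot': array([ 9.89005642e-01,  1.47873719e-01,  4.34567890e-05, -1.09619532e-03]), 'force': array([ 0.38948013, -0.36080772, -0.12626773]), 'ft_torque': array([0.01090992, 0.05254095, 0.03669099]), 'finger_gap': 1.0050829233081513}
top [[-0.101, -0.971, 0.217, 0.253], [-0.995, 0.097, -0.028, 0.014], [0.006, -0.219, -0.976, 1.225], [0.0, 0.0, 0.0, 1.0]] 44.801250756404826 325.8713958388969 239.4078692302571 0.016709069983604087
side [[0.977, -0.165, 0.137, 0.285], [-0.214, -0.736, 0.642, -1.034], [-0.005, -0.656, -0.755, 1.272], [0.0, 0.0, 0.0, 1.0]] 42.98725481495157 311.03038761772376 246.41265878442664 -0.20785134283962856
```

View pics/top0.png

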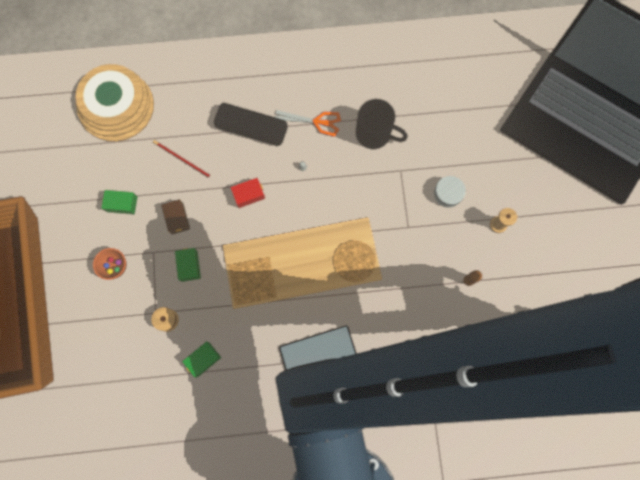

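View pics/side0.png

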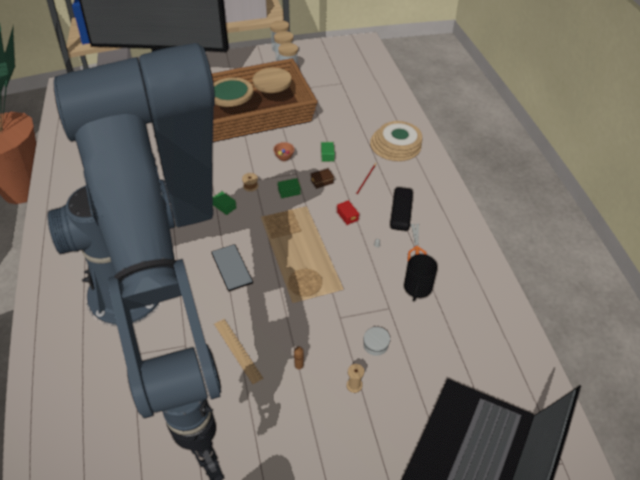

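Top view, by pixel: round mat (355,261), square mat (252,281), tin (450,191), tall spool (505,220), needle case (473,277), low spool (163,319), bead pot (110,263), thimble (301,165). There are five box-shaped things: dark brown (175,216), green (120,201), (187,264) and (201,359), and red (248,192). The dark brown one fits the description. I'll measure the objects and confirm the box in a crop.

```bash
cat > m.py <<'E'
from h import *
def top_obj(s,P,uv,h,r=28,tol=.008):
    """centroid/min-rect of pixels near uv whose height is within tol of h"""
    u,v=uv; m=np.zeros((480,640),np.uint8); m[max(v-r,0):v+r,max(u-r,0):u+r]=1
    m&=(abs(P[...,2]-h)<tol).astype(np.uint8)
    n,l,st,c=cv2.connectedComponentsWithStats(m)
    if n<2: return None
    k=1+np.argmax(st[1:,4]); q=P[l==k]
    (cx,cy),(w,hh),a=cv2.minAreaRect((q[:,:2]*1000).astype(np.float32))
    return dict(n=len(q),z=round(float(np.median(q[:,2])),4),mean=q[:,:2].mean(0).round(4),rc=(round(cx,1),round(cy,1)),wh=(round(w,1),round(hh,1)),a=round(a,1))
E
python3 - <<'E'
from m import *
for cam,L in (('top',dict(tin=(450,191,.032),tall=(508,215,.072),tallfoot=(500,226,.009),case=(475,275,.07),low=(163,319,.036),box=(175,216,.034),pot=(110,263,.04),thim=(301,165,.022),g1=(187,264,.03),g2=(201,359,.03),g3=(120,201,.03),red=(248,192,.03))),
 ('side',dict(tin=(376,338,.032),tall=(355,372,.072),case=(299,352,.07),low=(250,179,.036),box=(321,178,.034),pot=(284,150,.04)))):
    s=snap(cam); P=cloud(s); print(cam,'table z',np.median(P[250:350,395:410,2]) if cam=='top' else '')
    for k,(u,v,h) in L.items(): print(k,top_obj(s,P,(u,v),h))
    if cam=='top':
        im=s['image']; hsv=cv2.cvtColor(im,cv2.COLOR_BGR2HSV)
        for p in [(355,261),(252,281),(300,262),(320,240),(400,300)]: print(p,hsv[p[1],p[0]],P[p[1],p[0]].round(4))
        # board corners
        for p in [(224,244),(368,219),(381,281),(232,305)]: print(p,onplane(s,p,.006).round(4))
        cv2.imwrite('pics/c1.png',np.vstack([cv2.resize(im[205:315,215:395],None,fx=3.5,fy=3.5,interpolation=2),cv2.resize(im[185:245,135:235],(630,215))]))
E
```

```text
top table z 0.0006204217028974446
tin {'n': 717, 'z': 0.0322, 'mean': array([ 0.6001, -0.2954]), 'rc': (600.6, -296.3), 'wh': (64.2, 64.8), 'a': 62.0}
tall {'n': 265, 'z': 0.0721, 'mean': array([ 0.5205, -0.3942]), 'rc': (520.5, -394.8), 'wh': (35.8, 35.7), 'a': 38.3}
tallfoot {'n': 890, 'z': 0.0026, 'mean': array([ 0.5252, -0.3881]), 'rc': (518.9, -398.5), 'wh': (122.2, 125.2), 'a': 82.4}
case {'n': 90, 'z': 0.0717, 'mean': array([ 0.4064, -0.3106]), 'rc': (406.8, -312.2), 'wh': (20.9, 22.8), 'a': 89.5}
low {'n': 445, 'z': 0.0362, 'mean': array([0.3874, 0.3249]), 'rc': (387.9, 325.6), 'wh': (46.6, 46.6), 'a': 28.4}
box {'n': 597, 'z': 0.0338, 'mean': array([0.602, 0.294]), 'rc': (602.7, 294.8), 'wh': (64.6, 43.0), 'a': 11.6}
pot {'n': 298, 'z': 0.0406, 'mean': array([0.5128, 0.4337]), 'rc': (510.4, 428.3), 'wh': (65.7, 65.5), 'a': 24.0}
thim {'n': 51, 'z': 0.0245, 'mean': array([0.7505, 0.0617]), 'rc': (750.7, 60.6), 'wh': (11.8, 26.3), 'a': 23.4}
g1 {'n': 605, 'z': 0.0336, 'mean': array([0.4961, 0.2732]), 'rc': (498.3, 274.3), 'wh': (65.3, 43.6), 'a': 4.0}
g2 {'n': 667, 'z': 0.034,
[... 729 characters left out ...]
ble z 
tin {'n': 522, 'z': 0.0321, 'mean': array([ 0.5985, -0.3   ]), 'rc': (599.5, -297.9), 'wh': (63.5, 65.6), 'a': 27.4}
tall {'n': 210, 'z': 0.0713, 'mean': array([ 0.5189, -0.3964]), 'rc': (519.8, -395.5), 'wh': (36.3, 37.6), 'a': 61.0}
case {'n': 73, 'z': 0.0711, 'mean': array([ 0.4057, -0.3173]), 'rc': (406.0, -315.8), 'wh': (18.7, 22.0), 'a': 66.4}
low {'n': 153, 'z': 0.0352, 'mean': array([0.3863, 0.323 ]), 'rc': (386.7, 325.5), 'wh': (52.6, 45.5), 'a': 82.0}
box {'n': 217, 'z': 0.0338, 'mean': array([0.6012, 0.2905]), 'rc': (601.0, 291.9), 'wh': (61.4, 48.5), 'a': 11.2}
pot {'n': 133, 'z': 0.0385, 'mean': array([0.5103, 0.4282]), 'rc': (509.8, 428.6), 'wh': (67.6, 70.3), 'a': 46.2}
```

View pics/c1.png

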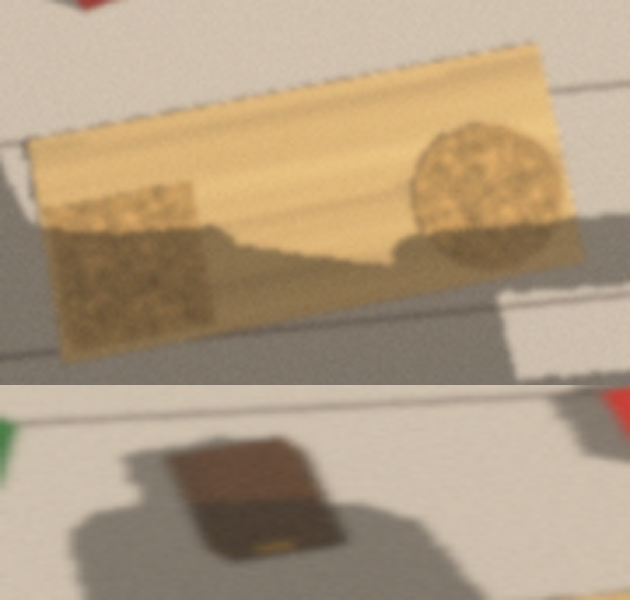

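The crop confirms it: the dark brown box has a brass clasp on its near short end. It also shows the mats, at about (354,261) and (252,281). Next is the board fit and a plan helper.

```bash
cat >> m.py <<'E'
def plan(x,y,z,psi_deg):
    """shift (tool axes, mm) and turn (deg) to bring grasp point to x,y,z with tool-x heading psi"""
    from scipy.spatial.transform import Rotation as R
    s=sense(); M=R.from_quat(s['tool_rot']).as_matrix(); psi=np.degrees(np.arctan2(M[1,0],M[0,0]))
    d=M.T@(np.array([x,y,z+.155])-s['tcp_pos'])*1000
    print('t',round(s['t'],2),'tcp',s['tcp_pos'].round(4),'psi',round(psi,1),'gap',round(s['finger_gap'],3),'shift',d.round(1),'turn',round(-((psi_deg-psi+90)%180-90),1))
E
python3 - <<'E'
from m import *
for cam,roi in(('top',(215,205,395,315)),('side',(255,200,350,305))):
    s=snap(cam); hsv=cv2.cvtColor(s['image'],cv2.COLOR_BGR2HSV)
    m=((hsv[...,1]>85)&(abs(hsv[...,0].astype(int)-18)<7)).astype(np.uint8); k=np.zeros_like(m); a,b,c,d=roi; k[b:d,a:c]=1
    m=cv2.morphologyEx(m&k,cv2.MORPH_CLOSE,np.ones((5,5))); m=cv2.morphologyEx(m,cv2.MORPH_OPEN,np.ones((5,5)))
    C=max(cv2.findContours(m,0,1)[0],key=cv2.contourArea)[:,0]
    W=onplane(s,C,.006)[:,:2]*1000; (cx,cy),wh,an=cv2.minAreaRect(W.astype(np.float32))
    yaw=an if wh[0]<wh[1] else an-90
    yaw=(yaw+45)%90-45; r=np.radians(yaw); X=np.array([np.cos(r),np.sin(r)]);Y=np.array([-X[1],X[0]])
    o=np.array([cx,cy])-20*X
    print(cam,'centre',cx,cy,wh,'yaw',yaw,'O',o.round(1),'left mat',(o+110*Y).round(1),'right mat',(o-110*Y).round(1))
    if cam=='top':
        print('mats by eye',onplane(s,[(354.4,261.3),(252.1,280.7)],.01).round(4))
plan(.600,-.297,.2,0)
E
```

```text
top centre 480.8313903808594 35.44999694824219 (139.83880615234375, 319.20947265625) yaw 5.458827495574951 O [460.9  33.5] left mat [450.5 143. ] right mat [471.4 -76. ]
mats by eye [[ 0.4704 -0.0761  0.01  ]
 [ 0.4506  0.1426  0.01  ]]
side centre 478.00726318359375 33.405426025390625 (132.8150634765625, 315.447509765625) yaw 5.508105754852295 O [458.1  31.5] left mat [447.5 141. ] right mat [468.7 -78. ]
t 0.3 tcp [ 0.1828 -0.5976  0.4044] psi 17.0 gap 1.001 shift [ 486.9 -165.3   49.5] turn 17.0
```

Request:
{"api": "servo_tool", "payload": {"rows": [[[244,-83,25],8.5,1],[[244,-83,25],8.5,1],[[487,-165,50],17,1],[[487,-165,50],17,1],[[487,-165,50],17,1],[[487,-165,50],17,1],[[487,-165,50],17,1],[[487,-165,50],17,1]], "force": 40}}

```text
t: 1.1
tcp_pos: [0.5056, -0.3651, 0.366]
tool_rot: [1.0, 0.0, 0.0, -0.0]
force: [0.4, -0.9, 0.4]
finger_gap: 1.001
```

```bash
python3 -c "
from m import *
plan(.600,-.297,.022,0)"
```

```text
t 1.1 tcp [ 0.5056 -0.3651  0.366 ] psi 0.0 gap 1.001 shift [ 94.4 -68.  189. ] turn 0.0
```

Request:
{"api": "servo_tool", "payload": {"rows": [[[94,-68,60],0,1],[[94,-68,60],0,1],[[94,-68,60],0,1],[[94,-68,130],0,1],[[94,-68,150],0,1],[[94,-68,170],0,1],[[94,-68,189],0,1],[[94,-68,189],0,1]]}}

```text
t: 1.9
tcp_pos: [0.5985, -0.2961, 0.1737]
tool_rot: [1.0, 0.0, -0.003, -0.002]
force: [-0.2, 0.3, -0.6]
finger_gap: 0.995
```

Request:
{"api": "servo_tool", "payload": {"rows": [[[0,0,0],0,0.4],[[0,0,0],0,0.2],[[0,0,0],0,0],[[0,0,0],0,0],[[0,0,0],0,0],[[0,0,0],0,0],[[0,0,0],0,0]], "force": 40}}

```text
t: 2.6
tcp_pos: [0.5987, -0.2964, 0.1746]
tool_rot: [1.0, 0.0, -0.002, -0.002]
force: [-0.8, 0.5, 4.6]
finger_gap: 0.735
```

```bash
python3 -c "
from m import *
snap('side','s1.png');plan(.600,-.297,.022,0)
s=snap('side');cv2.imwrite('pics/c2.png',cv2.resize(s['image'][260:420,280:460],None,fx=3,fy=3))"
```

```text
t 2.65 tcp [ 0.5987 -0.2963  0.1746] psi 0.0 gap 0.732 shift [ 1.2  0.7 -2.4] turn 0.0
```

View pics/c2.png

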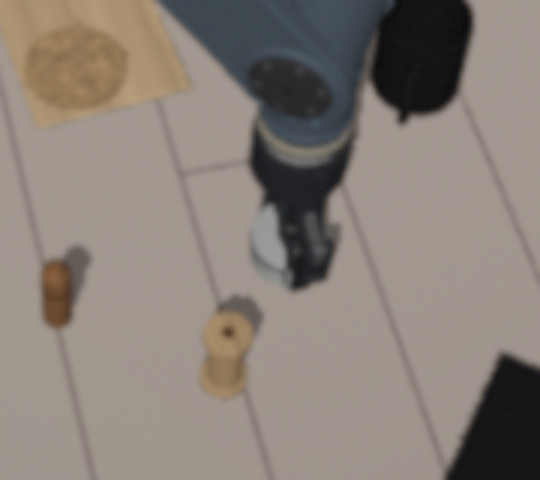

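Picture: the tin is between the jaws, with a 62 mm gap, so it is held. Lifting it now.

Request:
{"api": "servo_tool", "payload": {"rows": [[[0,0,-20],0,0],[[0,0,-60],0,0],[[0,0,-110],0,0],[[0,0,-120],0,0],[[0,0,-120],0,0]]}}

```text
t: 3.2
tcp_pos: [0.5998, -0.2971, 0.297]
tool_rot: [1.0, 0.0, -0.0, -0.0]
force: [-1.3, 0.7, -2.2]
finger_gap: 0.735
```

```bash
python3 -c "
from m import *
plan(.4705,-.077,.0305,5.5)"
```

```text
t 3.2 tcp [ 0.5998 -0.2971  0.297 ] psi 0.0 gap 0.735 shift [-129.3 -220.1  111.6] turn -5.5
```

Request:
{"api": "servo_tool", "payload": {"rows": [[[-30,-50,0],-2,0],[[-60,-100,0],-4,0],[[-85,-145,0],-5,0],[[-110,-190,0],-5.5,0],[[-129,-220,0],-5.5,0],[[-129,-220,30],-5.5,0],[[-129,-220,70],-5.5,0],[[-129,-220,90],-5.5,0]]}}

```text
t: 4.0
tcp_pos: [0.4689, -0.0758, 0.2037]
tool_rot: [0.999, 0.049, -0.003, -0.002]
force: [-0.1, -0.7, -2.1]
finger_gap: 0.73
```

```bash
python3 -c "
from m import *
plan(.4705,-.077,.0300,5.5)"
```

```text
t 4.0 tcp [ 0.4689 -0.0758  0.2037] psi 5.6 gap 0.73 shift [ 1.6  1.5 18.7] turn 0.1
```

Request:
{"api": "servo_tool", "payload": {"rows": [[[1.5,1.5,8],0,0],[[1.5,1.5,14],0,0],[[1.5,1.5,18],0,0],[[1.5,1.5,19],0,0],[[1.5,1.5,19],0,0],[[1.5,1.5,19],0,0]]}}

```text
t: 4.6
tcp_pos: [0.4707, -0.0772, 0.1854]
tool_rot: [0.999, 0.049, -0.002, -0.001]
force: [0.6, 0.5, -1.2]
finger_gap: 0.73
```

Request:
{"api": "servo_tool", "payload": {"rows": [[[0,0,0],0,0.6],[[0,0,0],0,0.8],[[0,0,0],0,0.8],[[0,0,-20],0,0.8],[[0,0,-60],0,0.8],[[0,0,-110],0,0.8],[[0,0,-120],0,0.8]]}}

```text
t: 5.3
tcp_pos: [0.4724, -0.0778, 0.3097]
tool_rot: [0.999, 0.049, 0.002, 0.001]
force: [0.6, -0.1, 0.5]
finger_gap: 0.9
```

```bash
python3 -c "
from m import *
plan(.3870,.3253,.2,0)"
```

```text
t 5.3 tcp [ 0.4724 -0.0778  0.3097] psi 5.6 gap 0.9 shift [ -45.6 -409.5  -46. ] turn 5.6
```

Request:
{"api": "servo_tool", "payload": {"rows": [[[-10,-50,-20],0,0.8],[[-20,-150,-40],3,0.8],[[-30,-250,-46],5.5,0.8],[[-46,-350,-46],5.5,0.8],[[-46,-410,-46],5.5,0.8],[[-46,-410,-46],5.5,0.8],[[-46,-410,-46],5.5,0.8],[[-46,-410,-46],5.5,0.8]]}}

```text
t: 6.1
tcp_pos: [0.3891, 0.3092, 0.3539]
tool_rot: [1.0, 0.001, 0.001, 0.001]
force: [0.7, -0.4, -0.5]
finger_gap: 0.901
```

```bash
python3 -c "
from m import *
s=snap('top'); P=cloud(s); print(top_obj(s,P,(355,259),.042), proj(s,[.4705,-.077,.042]))
plan(.3870,.3253,.022,0)"
```

```text
{'n': 744, 'z': 0.0419, 'mean': array([ 0.4723, -0.0759]), 'rc': (472.5, -76.1), 'wh': (62.3, 62.6), 'a': 84.4} [[355.63568929 258.37408852]]
t 6.15 tcp [0.3877 0.3151 0.3546] psi 0.3 gap 0.899 shift [ -1.6  -9.3 177.7] turn 0.3
```

Request:
{"api": "servo_tool", "payload": {"rows": [[[-1.5,-9,20],0,0.8],[[-1.5,-9,70],0,0.8],[[-1.5,-10,110],0,0.8],[[-1.5,-10,140],0,0.8],[[-1.5,-10,165],0,0.8],[[-1.5,-10,178],0,0.8],[[-1.5,-10,178],0,0.8],[[-1.5,-10,178],0,0.8]]}}

```text
t: 6.95
tcp_pos: [0.3873, 0.326, 0.177]
tool_rot: [1.0, 0.003, 0.003, -0.003]
force: [0.5, 0.2, 0.6]
finger_gap: 0.899
```

Request:
{"api": "servo_tool", "payload": {"rows": [[[0,0,0],0,0.2],[[0,0,0],0,0],[[0,0,0],0,-0.3],[[0,0,0],0,-0.3],[[0,0,0],0,-0.3],[[0,0,0],0,-0.3],[[0,0,0],0,-0.3]], "force": 30}}

```text
t: 7.65
tcp_pos: [0.3877, 0.3262, 0.1785]
tool_rot: [1.0, 0.003, 0.004, -0.003]
force: [-0.9, -0.3, 6.1]
finger_gap: 0.546
```

```bash
python3 -c "
from m import *
s=snap('side');cv2.imwrite('pics/c3.png',cv2.resize(s['image'][110:260,180:360],None,fx=3,fy=3))
plan(.3870,.3253,.022,0)"
```

```text
t 7.7 tcp [0.3877 0.3262 0.1785] psi 0.3 gap 0.543 shift [-0.7  0.9  1.5] turn 0.3
```

View pics/c3.png

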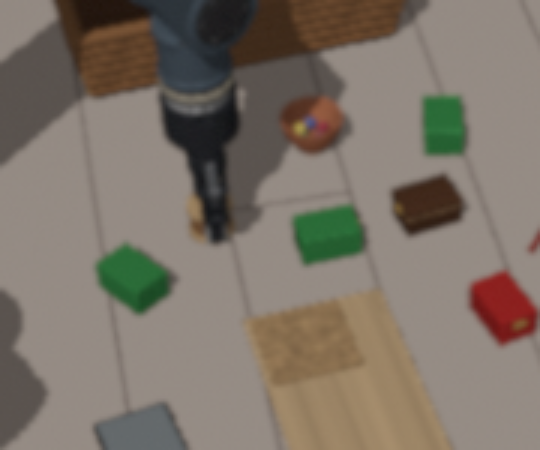

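Picture: the jaws hold the low spool (46 mm gap), and the bead pot is clear. Lifting.

Request:
{"api": "servo_tool", "payload": {"rows": [[[0,0,-20],0,-0.3],[[0,0,-60],0,-0.3],[[0,0,-110],0,-0.3],[[0,0,-140],0,-0.3],[[0,0,-140],0,-0.3],[[0,0,-140],0,-0.3]]}}

```text
t: 8.3
tcp_pos: [0.3863, 0.3252, 0.3195]
tool_rot: [1.0, 0.003, 0.005, -0.004]
force: [-0.3, -0.4, -0.8]
finger_gap: 0.546
```

```bash
python3 -c "
from m import *
plan(.4715,-.077,.1,5.5)"
```

```text
t 8.3 tcp [0.3863 0.3252 0.3195] psi 0.3 gap 0.546 shift [ 82.1 403.2  62.3] turn -5.2
```

Request:
{"api": "servo_tool", "payload": {"rows": [[[10,50,0],-1,-0.3],[[20,100,0],-2,-0.3],[[40,200,0],-5,-0.3],[[60,300,0],-5,-0.3],[[82,403,0],-5,-0.3],[[82,403,0],-5,-0.3],[[82,403,0],-5,-0.3],[[82,403,0],-5,-0.3]]}}

```text
t: 9.1
tcp_pos: [0.4678, -0.0682, 0.3157]
tool_rot: [0.999, 0.046, 0.003, -0.004]
force: [1.1, 0.5, -1.0]
finger_gap: 0.549
```

```bash
python3 -c "
from m import *
plan(.4715,-.077,.066,5.5)"
```

```text
t 9.1 tcp [ 0.4678 -0.0682  0.3157] psi 5.3 gap 0.549 shift [ 2.2  9.9 94.6] turn -0.2
```

Request:
{"api": "servo_tool", "payload": {"rows": [[[2,10,10],0,-0.3],[[2,10,40],0,-0.3],[[2,10,70],0,-0.3],[[2,10,80],0,-0.3],[[2,10,84],0,-0.3],[[2,10,84],0,-0.3],[[2,10,84],0,-0.3]]}}

```text
t: 9.8
tcp_pos: [0.4715, -0.0769, 0.2323]
tool_rot: [0.999, 0.047, 0.004, -0.004]
force: [0.1, -0.8, 0.1]
finger_gap: 0.547
```

```bash
python3 -c "
from m import *
plan(.4715,-.077,.0660,5.5)"
```

```text
t 9.8 tcp [ 0.4715 -0.0769  0.2323] psi 5.4 gap 0.547 shift [-0.1  0.1 11.3] turn -0.1
```

Request:
{"api": "servo_tool", "payload": {"rows": [[[0,0,5],0,-0.3],[[0,0,9],0,-0.3],[[0,0,11],0,-0.3],[[0,0,11.5],0,-0.3],[[0,0,11.5],0,-0.3],[[0,0,11.5],0,-0.3]]}}

```text
t: 10.4
tcp_pos: [0.4717, -0.0769, 0.2208]
tool_rot: [0.999, 0.047, 0.004, -0.004]
force: [0.2, 0.2, -0.2]
finger_gap: 0.549
```

Request:
{"api": "servo_tool", "payload": {"rows": [[[0,0,0],0,0.2],[[0,0,0],0,0.4],[[0,0,0],0,0.4],[[0,0,0],0,0.4],[[0,0,-20],0,0.4],[[0,0,-60],0,0.4],[[0,0,-110],0,0.4],[[0,0,-110],0,0.4]]}}

```text
t: 11.2
tcp_pos: [0.4725, -0.0784, 0.3361]
tool_rot: [0.999, 0.047, 0.01, -0.001]
force: [0.8, -0.4, -1.0]
finger_gap: 0.699
```

```bash
python3 -c "
from m import *
plan(.6017,.2935,.18,11.5)"
```

```text
t 11.2 tcp [ 0.4725 -0.0784  0.3361] psi 5.4 gap 0.699 shift [ 163.3 -358.2    5. ] turn -6.1
```

Request:
{"api": "servo_tool", "payload": {"rows": [[[40,-80,5],-2,0.4],[[80,-170,5],-4,0.4],[[120,-260,5],-6,0.4],[[163,-358,5],-6,0.4],[[163,-358,5],-6,0.4],[[163,-358,5],-6,0.4],[[163,-358,5],-6,0.4],[[163,-358,5],-6,0.4]]}}

```text
t: 12.0
tcp_pos: [0.6014, 0.2958, 0.3339]
tool_rot: [0.995, 0.1, 0.009, -0.001]
force: [1.1, -0.6, 0.1]
finger_gap: 0.697
```

```bash
python3 -c "
from m import *
s=snap('top','t2.png'); P=cloud(s); print(top_obj(s,P,(355,256),.078),top_obj(s,P,(355,256),.042,tol=.006))
cv2.imwrite('pics/c4.png',cv2.resize(snap('side')['image'][180:400,230:400],None,fx=2.5,fy=2.5))
print(sense()['tool_rot'])
plan(.6017,.2935,.022,11.5)"
```

```text
{'n': 437, 'z': 0.0782, 'mean': array([ 0.4712, -0.075 ]), 'rc': (471.9, -75.0), 'wh': (46.5, 47.8), 'a': 82.3} {'n': 249, 'z': 0.0424, 'mean': array([ 0.4655, -0.074 ]), 'rc': (472.9, -75.8), 'wh': (62.2, 61.7), 'a': 71.0}
[ 0.99475307  0.10165609  0.01131278 -0.00209549]
t 12.1 tcp [0.6019 0.2984 0.334 ] psi 11.7 gap 0.698 shift [ -4.8   5.  157. ] turn 0.2
```

View pics/c4.png

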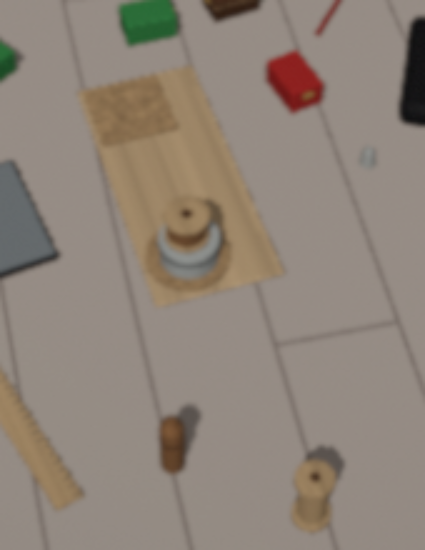

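Picture: the low spool sits concentric on the tin, and the tin is centred on the round mat (top view: spool to tin about 1 mm). I'll now account for the small tool tilt in the plan helper, then pick up the box.

```bash
sed -i 's/np.array(\[x,y,z+.155\])-s/np.array([x,y,z])-.155*M[:,2]-s/' m.py; python3 -c "
from m import *
plan(.6017,.2935,.022,11.5)"
```

```text
t 12.1 tcp [0.6019 0.2984 0.334 ] psi 11.7 gap 0.698 shift [ -8.4   5.3 156.9] turn 0.2
```

Request:
{"api": "servo_tool", "payload": {"rows": [[[-8,5,10],0,0.5],[[-8,5,60],0,0.5],[[-8,5,110],0,0.5],[[-8,5,135],0,0.5],[[-8,5,150],0,0.5],[[-8,5,156],0,0.5],[[-8,5,156],0,0.5],[[-8,5,156],0,0.5]]}}

```text
t: 12.9
tcp_pos: [0.5993, 0.293, 0.1794]
tool_rot: [0.995, 0.102, 0.013, -0.002]
force: [0.1, -0.3, 0.4]
finger_gap: 0.749
```

Request:
{"api": "servo_tool", "payload": {"rows": [[[0,0,0],0,0.2],[[0,0,0],0,-0.1],[[0,0,0],0,-0.4],[[0,0,0],0,-0.4],[[0,0,0],0,-0.4],[[0,0,0],0,-0.4],[[0,0,0],0,-0.4]], "force": 40}}

```text
t: 13.6
tcp_pos: [0.6002, 0.2932, 0.1815]
tool_rot: [0.995, 0.102, 0.015, -0.003]
force: [-0.5, -0.3, 7.1]
finger_gap: 0.483
```

Request:
{"api": "servo_tool", "payload": {"rows": [[[0,0,-20],0,-0.4],[[0,0,-60],0,-0.4],[[0,0,-100],0,-0.4],[[0,0,-100],0,-0.4],[[0,0,-100],0,-0.4],[[0,0,-100],0,-0.4]]}}

```text
t: 14.2
tcp_pos: [0.5965, 0.2922, 0.2804]
tool_rot: [0.995, 0.102, 0.013, -0.002]
force: [-0.0, -0.0, -0.5]
finger_gap: 0.486
```

```bash
python3 -c "
from m import *
s=snap('side');cv2.imwrite('pics/c5.png',cv2.resize(s['image'][110:260,240:420],None,fx=3,fy=3))
plan(.450,.1425,.032,5.5)"
```

```text
t 14.25 tcp [0.5965 0.2922 0.2798] psi 11.7 gap 0.482 shift [-180.2  117.4   88. ] turn 6.2
```

View pics/c5.png

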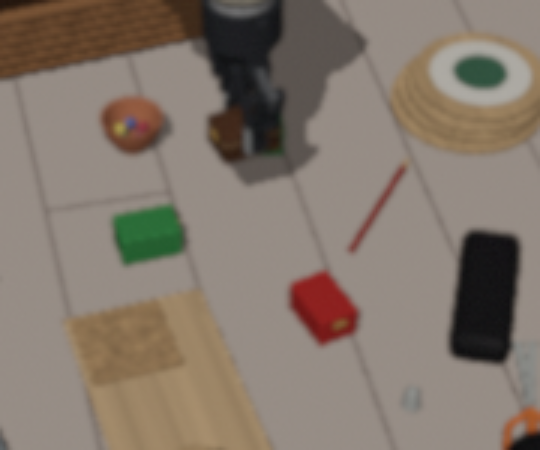

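Request:
{"api": "servo_tool", "payload": {"rows": [[[-40,25,0],2,-0.4],[[-80,50,0],4,-0.4],[[-120,78,0],6,-0.4],[[-155,100,0],6,-0.4],[[-177,117,0],6,-0.4],[[-177,117,20],6,-0.4],[[-177,117,40],6,-0.4],[[-177,117,50],6,-0.4]]}}

```text
t: 15.05
tcp_pos: [0.4474, 0.1418, 0.2229]
tool_rot: [0.999, 0.049, 0.011, -0.003]
force: [-0.0, 0.0, -1.1]
finger_gap: 0.488
```

Request:
{"api": "servo_tool", "payload": {"rows": [[[0,0,0],0,-0.4],[[0,0,0],0,-0.4]]}}

```text
t: 15.25
tcp_pos: [0.4473, 0.1419, 0.2223]
tool_rot: [0.999, 0.049, 0.01, -0.003]
force: [0.0, 0.0, -0.7]
finger_gap: 0.484
```

```bash
python3 -c "
from m import *
print(sense()['tool_rot']);plan(.453,.143,.037,5.5)"
```

```text
[ 0.99873436  0.04926971  0.00967296 -0.00293272]
t 15.25 tcp [0.4473 0.1419 0.2223] psi 5.6 gap 0.484 shift [ 2.2  0.4 30.4] turn 0.1
```

Request:
{"api": "servo_tool", "payload": {"rows": [[[2,0,10],0,-0.4],[[2,0,20],0,-0.4],[[2,0,27],0,-0.4],[[2,0,30],0,-0.4],[[2,0,31],0,-0.4],[[2,0,31],0,-0.4],[[2,0,31],0,-0.4]]}}

```text
t: 15.95
tcp_pos: [0.4494, 0.1423, 0.1917]
tool_rot: [0.999, 0.049, 0.009, -0.003]
force: [-1.8, -0.9, 5.0]
finger_gap: 0.486
```

Request:
{"api": "servo_tool", "payload": {"rows": [[[0,0,0],0,0.1],[[0,0,0],0,0.3],[[0,0,0],0,0.4],[[0,0,-20],0,0.4],[[0,0,-60],0,0.4],[[0,0,-110],0,0.4],[[0,0,-130],0,0.4],[[0,0,-130],0,0.4]]}}

```text
t: 16.75
tcp_pos: [0.4479, 0.1416, 0.3246]
tool_rot: [0.999, 0.049, 0.013, -0.003]
force: [-0.6, -0.5, -0.4]
finger_gap: 0.7
```

```bash
python3 -c "
from m import *
print(sense()['tool_rot']);plan(.520,-.395,.2,0)"
```

```text
[ 0.99868351  0.0494606   0.01326431 -0.00299088]
t 16.75 tcp [0.4479 0.1416 0.3246] psi 5.7 gap 0.7 shift [ 15.4 541.7 -32.4] turn 5.7
```

Request:
{"api": "servo_tool", "payload": {"rows": [[[0,50,-20],0,0.4],[[0,100,-32],0,0.4],[[0,200,-32],2,0.4],[[5,300,-32],4,0.4],[[10,400,-32],5.7,0.4],[[15,400,-32],5.7,0.4],[[15,400,-32],5.7,0.4],[[15,400,-32],5.7,0.4]]}}

```text
t: 17.55
tcp_pos: [0.5001, -0.2508, 0.3534]
tool_rot: [1.0, -0.001, 0.012, -0.005]
force: [0.6, 0.3, 0.5]
finger_gap: 0.698
```

```bash
python3 -c "
from m import *
s=snap('top'); P=cloud(s); print(top_obj(s,P,(252,279),.044))
print(sense()['tool_rot']);plan(.520,-.395,.15,0)"
```

```text
{'n': 61, 'z': 0.0446, 'mean': array([0.4701, 0.1609]), 'rc': (466.6, 160.1), 'wh': (12.9, 31.1), 'a': 87.1}
[ 9.99878556e-01 -2.44441964e-03  1.53821563e-02  5.36624295e-04]
t 17.6 tcp [ 0.5023 -0.2587  0.3541] psi -0.3 gap 0.705 shift [ 12.  136.   49.7] turn -0.3
```

Request:
{"api": "servo_tool", "payload": {"rows": [[[6,45,0],0,0.4],[[12,90,0],0,0.4],[[12,125,0],0,0.4],[[12,136,20],0,0.4],[[12,136,50],0,0.4],[[12,136,50],0,0.4],[[12,136,50],0,0.4]]}}

```text
t: 18.3
tcp_pos: [0.5149, -0.3942, 0.3029]
tool_rot: [1.0, -0.002, 0.014, -0.001]
force: [0.3, -0.3, 0.9]
finger_gap: 0.703
```

```bash
python3 -c "
from m import *
s=snap('top'); P=cloud(s); print(top_obj(s,P,(252,279),.044))
print(sense()['tool_rot']);plan(.520,-.395,.036,0)"
```

```text
{'n': 635, 'z': 0.0441, 'mean': array([0.4508, 0.1431]), 'rc': (451.1, 143.3), 'wh': (64.3, 42.5), 'a': 5.1}
[ 9.99883865e-01 -2.22204670e-03  1.50760907e-02  1.72888867e-04]
t 18.35 tcp [ 0.5154 -0.3944  0.3044] psi -0.3 gap 0.7 shift [ -3.4   0.5 113.4] turn -0.3
```

The box is placed: 1 mm from the mat centre and parallel to within 0.4°. Now the tall spool.

Request:
{"api": "servo_tool", "payload": {"rows": [[[-3,0,20],0,0.4],[[-3,0,50],0,0.4],[[-3,0,80],0,0.4],[[-3,0,100],0,0.4],[[-3,0,113],0,0.4],[[-3,0,113],0,0.4],[[-3,0,113],0,0.4]]}}

```text
t: 19.05
tcp_pos: [0.5163, -0.3946, 0.1925]
tool_rot: [1.0, -0.002, 0.016, 0.001]
force: [-0.3, 0.3, -0.0]
finger_gap: 0.705
```

Request:
{"api": "servo_tool", "payload": {"rows": [[[0,0,0],0,0],[[0,0,0],0,-0.3],[[0,0,0],0,-0.6],[[0,0,0],0,-0.6],[[0,0,0],0,-0.6],[[0,0,0],0,-0.6],[[0,0,0],0,-0.6],[[0,0,0],0,-0.6]], "force": 30}}

```text
t: 19.85
tcp_pos: [0.5169, -0.3952, 0.1943]
tool_rot: [1.0, -0.002, 0.017, 0.002]
force: [-0.5, 0.3, 4.9]
finger_gap: 0.39
```

```bash
python3 -c "
from m import *
s=snap('side');cv2.imwrite('pics/c6.png',cv2.resize(s['image'][280:430,260:440],None,fx=3,fy=3))
print(sense()['tool_rot']);plan(.520,-.395,.036,0)"
```

```text
[ 0.99985133 -0.00199154  0.01699088  0.00216109]
t 19.9 tcp [ 0.5169 -0.3952  0.1943] psi -0.2 gap 0.391 shift [-2.3 -0.9  3.3] turn -0.2
```

View pics/c6.png

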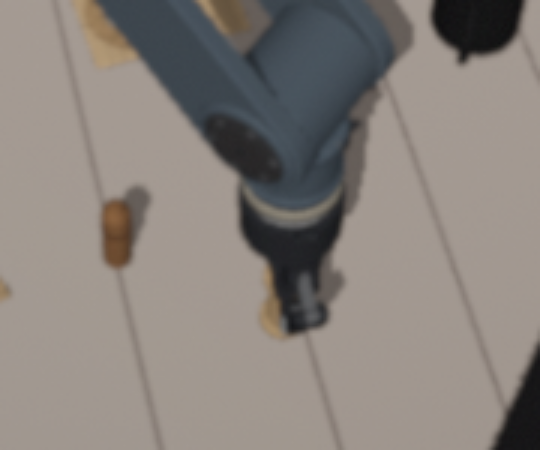

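Picture: the spool is between the jaws, but a 33 mm gap falls between the barrel (28 mm) and the rim (38 mm). I'll lift a little and check it.

Request:
{"api": "servo_tool", "payload": {"rows": [[[0,0,-5],0,-0.6],[[0,0,-15],0,-0.6],[[0,0,-30],0,-0.6],[[0,0,-50],0,-0.6],[[0,0,-60],0,-0.6],[[0,0,-60],0,-0.6],[[0,0,-60],0,-0.6]]}}

```text
t: 20.6
tcp_pos: [0.5147, -0.3948, 0.2545]
tool_rot: [1.0, -0.002, 0.017, 0.002]
force: [-0.2, -1.1, -2.1]
finger_gap: 0.39
```

```bash
python3 -c "
from m import *
s=snap('side');cv2.imwrite('pics/c7.png',cv2.resize(s['image'][300:400,300:420],None,fx=5,fy=5))
print(sense()['tool_rot']);plan(.461,.0325,.16,5.5)"
```

```text
[ 0.99985791 -0.0020107   0.01664412  0.00175553]
t 20.65 tcp [ 0.5146 -0.3946  0.2539] psi -0.2 gap 0.396 shift [ -58.4 -427.2  -64.5] turn -5.7
```

View pics/c7.png

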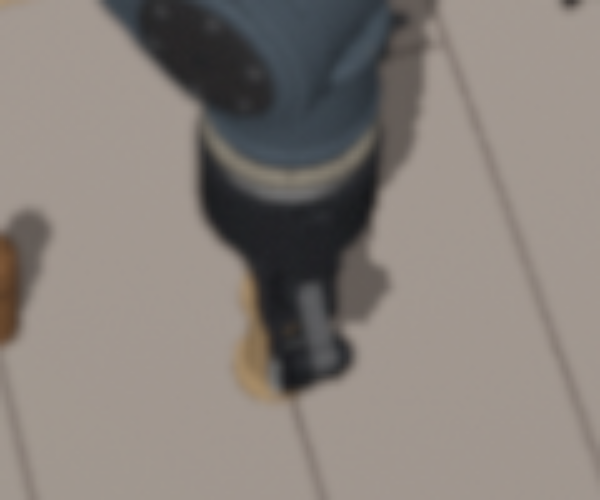

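Picture: the spool came up with the gripper and is held, roughly upright. Carrying it high over the tin stack.

Request:
{"api": "servo_tool", "payload": {"rows": [[[0,0,-50],0,-0.6],[[-5,-40,-65],-2,-0.6],[[-15,-85,-65],-4,-0.6],[[-25,-130,-65],-5.7,-0.6],[[-30,-175,-65],-5.7,-0.6],[[-36,-220,-65],-5.7,-0.6],[[-42,-265,-65],-5.7,-0.6],[[-46,-300,-65],-5.7,-0.6]]}}

```text
t: 21.45
tcp_pos: [0.4663, -0.0917, 0.3154]
tool_rot: [0.999, 0.048, 0.015, 0.002]
force: [0.2, 0.3, -0.9]
finger_gap: 0.386
```

```bash
python3 -c "
from m import *
print(sense()['tool_rot']);plan(.463,.0325,.16,5.5)"
```

```text
[0.99873511 0.04797409 0.01496934 0.00160656]
t 21.45 tcp [ 0.4663 -0.0917  0.3154] psi 5.5 gap 0.386 shift [   4.  -124.7    0. ] turn 0.0
```

Request:
{"api": "servo_tool", "payload": {"rows": [[[1,-40,0],0,-0.6],[[3,-80,0],0,-0.6],[[4,-115,0],0,-0.6],[[4,-125,0],0,-0.6],[[4,-125,30],0,-0.6],[[4,-125,70],0,-0.6],[[4,-125,85],0,-0.6],[[4,-125,85],0,-0.6]]}}

```text
t: 22.25
tcp_pos: [0.4604, 0.0324, 0.2276]
tool_rot: [0.999, 0.048, 0.012, 0.001]
force: [-0.1, -0.8, -1.0]
finger_gap: 0.391
```

```bash
python3 -c "
from m import *
s=snap('side');cv2.imwrite('pics/c8.png',cv2.resize(s['image'][180:320,220:380],None,fx=4,fy=4))
print(sense()['tool_rot']);plan(.463,.0325,.0453,5.5)"
```

```text
[0.99877255 0.04766384 0.01340807 0.00133554]
t 22.3 tcp [0.4608 0.0324 0.2288] psi 5.5 gap 0.392 shift [-2.7 -0.6 28.5] turn -0.0
```

View pics/c8.png

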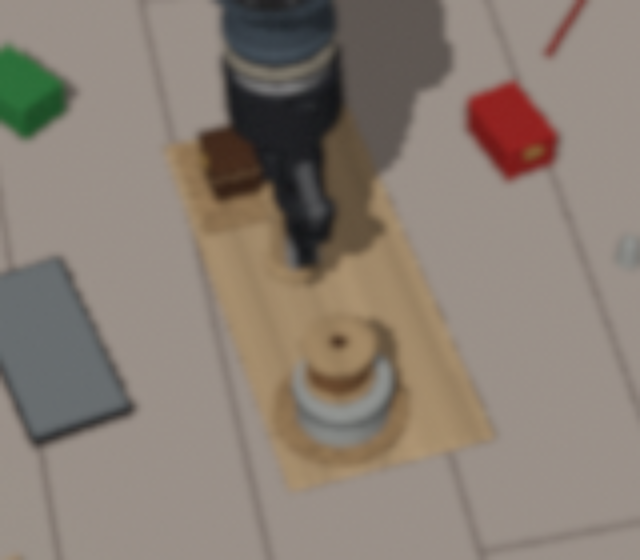

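Picture: the spool is over the midpoint and hanging upright, with clearance to the box and the tin. Lowering.

Request:
{"api": "servo_tool", "payload": {"rows": [[[-3,-0.5,10],0,-0.6],[[-3,-0.5,20],0,-0.6],[[-3,-0.5,26],0,-0.6],[[-3,-0.5,28],0,-0.6],[[-3,-0.5,29],0,-0.6],[[-3,-0.5,29],0,-0.6],[[-3,-0.5,29],0,-0.6]]}}

```text
t: 23.0
tcp_pos: [0.4588, 0.0325, 0.2003]
tool_rot: [0.999, 0.048, 0.014, 0.002]
force: [-0.1, -0.2, 4.5]
finger_gap: 0.39
```

Request:
{"api": "servo_tool", "payload": {"rows": [[[0,0,0],0,0],[[0,0,0],0,0.2],[[0,0,0],0,0.3],[[0,0,0],0,0.3],[[0,0,-20],0,0.3],[[0,0,-60],0,0.3],[[0,0,-110],0,0.3],[[0,0,-130],0,0.3]]}}

```text
t: 23.8
tcp_pos: [0.4556, 0.0328, 0.3336]
tool_rot: [0.999, 0.048, 0.017, 0.002]
force: [0.4, -0.2, -1.0]
finger_gap: 0.653
```

```bash
python3 -c "
from m import *
print(sense()['tool_rot']);plan(.406,-.314,.16,0)"
```

```text
[0.99871084 0.04785856 0.01678614 0.00210801]
t 23.8 tcp [0.4556 0.0328 0.3336] psi 5.5 gap 0.653 shift [-88.3 339.4  17.7] turn 5.5
```

Request:
{"api": "servo_tool", "payload": {"rows": [[[-5,40,0],0,0.3],[[-20,90,0],2,0.3],[[-45,180,0],4,0.3],[[-70,270,10],5.5,0.3],[[-88,339,17],5.5,0.3],[[-88,339,17],5.5,0.3],[[-88,339,17],5.5,0.3],[[-88,339,17],5.5,0.3]]}}

```text
t: 24.6
tcp_pos: [0.4005, -0.3185, 0.3154]
tool_rot: [1.0, -0.003, 0.018, 0.003]
force: [1.2, -0.4, 0.2]
finger_gap: 0.65
```

```bash
python3 -c "
from m import *
s=snap('top'); P=cloud(s); print(top_obj(s,P,(304,258),.078), proj(s,[.461,.0325,.078]))
print(sense()['tool_rot']);plan(.406,-.314,.040,0)"
```

```text
{'n': 284, 'z': 0.0783, 'mean': array([0.4611, 0.0341]), 'rc': (461.1, 33.9), 'wh': (36.6, 36.7), 'a': 70.5} [[302.73093612 265.01895729]]
[ 0.99984052 -0.00251536  0.01747269  0.00270598]
t 24.65 tcp [ 0.4005 -0.3177  0.3153] psi -0.3 gap 0.648 shift [ -4.1  -5.2 120.3] turn -0.3
```

The tall spool stands at (0.461, 0.034), which is the midpoint. Now the needle case.

Request:
{"api": "servo_tool", "payload": {"rows": [[[-4,-5,10],0,0.3],[[-4,-5,50],0,0.3],[[-4,-5,80],0,0.3],[[-4,-5,105],0,0.3],[[-4,-5,120],0,0.3],[[-4,-5,120],0,0.3],[[-4,-5,120],0,0.3]]}}

```text
t: 25.35
tcp_pos: [0.4009, -0.3122, 0.1953]
tool_rot: [1.0, -0.002, 0.017, 0.002]
force: [-0.7, -0.0, 0.7]
finger_gap: 0.652
```

Request:
{"api": "servo_tool", "payload": {"rows": [[[0,0,0],0,0],[[0,0,0],0,-0.3],[[0,0,0],0,-0.7],[[0,0,0],0,-0.7],[[0,0,0],0,-0.7],[[0,0,0],0,-0.7],[[0,0,0],0,-0.7],[[0,0,0],0,-0.7]], "force": 30}}

```text
t: 26.15
tcp_pos: [0.401, -0.3122, 0.1964]
tool_rot: [1.0, -0.002, 0.018, 0.002]
force: [-0.2, 1.1, 6.3]
finger_gap: 0.271
```

Request:
{"api": "servo_tool", "payload": {"rows": [[[0,0,-5],0,-0.7],[[0,0,-30],0,-0.7],[[0,0,-80],0,-0.7],[[0,0,-120],0,-0.7],[[0,0,-120],0,-0.7],[[0,0,-120],0,-0.7]]}}

```text
t: 26.75
tcp_pos: [0.3967, -0.3116, 0.3174]
tool_rot: [1.0, -0.002, 0.018, 0.004]
force: [0.1, 0.7, -1.1]
finger_gap: 0.272
```

```bash
python3 -c "
from m import *
s=snap('side');cv2.imwrite('pics/c9.png',cv2.resize(s['image'][200:380,220:380],None,fx=3.3,fy=3.3))
r=np.radians(5.5);x,y=.461+.06*np.cos(r),.033+.06*np.sin(r);print(x,y)
print(sense()['tool_rot']);plan(x,y,.16,5.5)"
```

```text
0.5207237719020308 0.03875074515121344
[ 0.99984161 -0.00222108  0.01750075  0.00235693]
t 26.8 tcp [ 0.3964 -0.3112  0.3162] psi -0.2 gap 0.272 shift [ 117.2 -351.3    3.8] turn -5.7
```

View pics/c9.png

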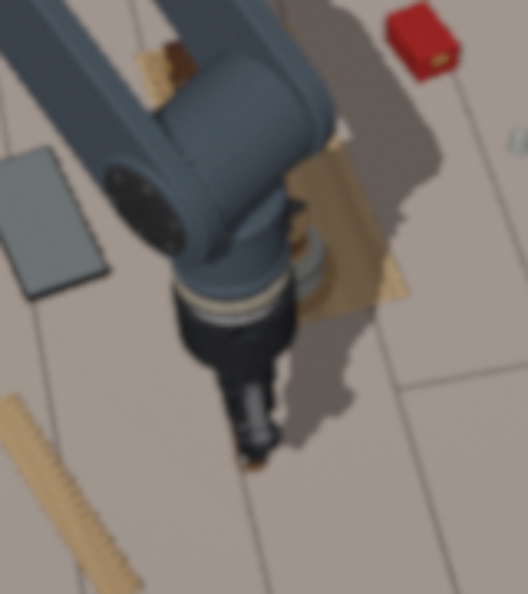

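Picture: the needle case is held and lifted (23 mm gap). Carrying it behind the tall spool.

Request:
{"api": "servo_tool", "payload": {"rows": [[[15,-40,0],-2,-0.7],[[40,-80,0],-4,-0.7],[[65,-125,0],-5.7,-0.7],[[85,-170,0],-5.7,-0.7],[[105,-215,0],-5.7,-0.7],[[117,-260,0],-5.7,-0.7],[[117,-305,0],-5.7,-0.7],[[117,-340,0],-5.7,-0.7]]}}

```text
t: 27.6
tcp_pos: [0.5141, 0.0308, 0.3165]
tool_rot: [0.999, 0.048, 0.015, 0.003]
force: [0.3, -0.3, -0.9]
finger_gap: 0.273
```

```bash
python3 -c "
from m import *
print(sense()['tool_rot']);plan(.521,.039,.12,5.5)"
```

```text
[0.99872336 0.04821222 0.0148604  0.00253059]
t 27.6 tcp [0.5141 0.0308 0.3165] psi 5.5 gap 0.273 shift [ 1.8 -8.7 41.6] turn 0.0
```

Request:
{"api": "servo_tool", "payload": {"rows": [[[2,-8.5,0],0,-0.7],[[2,-8.5,30],0,-0.7],[[2,-8.5,60],0,-0.7],[[2,-8.5,85],0,-0.7],[[2,-8.5,95],0,-0.7],[[2,-8.5,95],0,-0.7],[[2,-8.5,95],0,-0.7]]}}

```text
t: 28.3
tcp_pos: [0.5183, 0.0387, 0.2215]
tool_rot: [0.999, 0.048, 0.015, 0.003]
force: [-0.8, 0.5, 0.0]
finger_gap: 0.272
```

```bash
python3 -c "
from m import *
print(sense()['tool_rot']);plan(.521,.039,.0474,5.5)"
```

```text
[0.99873957 0.04793216 0.01467368 0.00254206]
t 28.3 tcp [0.5183 0.0387 0.2215] psi 5.5 gap 0.272 shift [-2.3 -1.2 19.1] turn 0.0
```

Request:
{"api": "servo_tool", "payload": {"rows": [[[-2,-1,8],0,-0.7],[[-2,-1,14],0,-0.7],[[-2,-1,18],0,-0.7],[[-2,-1,19],0,-0.7],[[-2,-1,19.5],0,-0.7],[[-2,-1,19.5],0,-0.7],[[-2,-1,19.5],0,-0.7]]}}

```text
t: 29.0
tcp_pos: [0.5167, 0.0394, 0.2025]
tool_rot: [0.999, 0.048, 0.015, 0.003]
force: [-2.0, -0.3, 6.1]
finger_gap: 0.269
```

Request:
{"api": "servo_tool", "payload": {"rows": [[[0,0,0],0,-0.3],[[0,0,0],0,0],[[0,0,0],0,0],[[0,0,0],0,0],[[0,0,-20],0,0],[[0,0,-60],0,0],[[0,0,-110],0,0],[[0,0,-130],0,0]]}}

```text
t: 29.8
tcp_pos: [0.5136, 0.0399, 0.3361]
tool_rot: [0.999, 0.048, 0.018, 0.003]
force: [1.4, -0.1, -0.3]
finger_gap: 0.499
```

Request:
{"api": "servo_tool", "payload": {"rows": [[[0,40,0],0,0],[[0,100,0],0,0],[[0,200,0],0,0],[[0,300,0],0,0],[[0,350,0],0,0],[[0,350,0],0,0],[[0,350,0],0,0],[[0,350,0],0,0]]}}

```text
t: 30.6
tcp_pos: [0.5474, -0.3143, 0.339]
tool_rot: [0.999, 0.046, 0.019, 0.005]
force: [0.2, 0.7, 1.0]
finger_gap: 0.501
```

```bash
python3 -c "
from m import *
s=snap('top'); P=cloud(s)
for n,u,v,h in(('tin',354,257,.042),('low',354,250,.078),('tall',303,257,.078),('case',300,235,.077),('box',252,279,.044),('pot',110,263,.04),('thim',301,165,.022)): print(n,top_obj(s,P,(u,v),h,tol=.01 if n=='case' else .007))
t=s['image']; d=snap('side')['image']
cv2.imwrite('pics/c10.png',np.hstack([cv2.resize(t[150:330,200:400],(440,396)),cv2.resize(d[190:330,240:360],(339,396))]))
print(sense()['finger_gap'],sense()['tcp_pos'],sense()['t'])"
```

```text
tin None
low None
tall None
case None
box {'n': 626, 'z': 0.044, 'mean': array([0.4508, 0.1432]), 'rc': (450.9, 143.3), 'wh': (65.2, 42.3), 'a': 5.3}
pot {'n': 284, 'z': 0.0409, 'mean': array([0.5135, 0.4329]), 'rc': (511.1, 428.0), 'wh': (65.9, 64.9), 'a': 33.6}
thim {'n': 37, 'z': 0.0237, 'mean': array([0.7496, 0.0614]), 'rc': (750.7, 59.6), 'wh': (9.0, 26.6), 'a': 30.1}
0.49988029374602844 [ 0.5468668  -0.31053756  0.33834861] 30.7
```

View pics/c10.png

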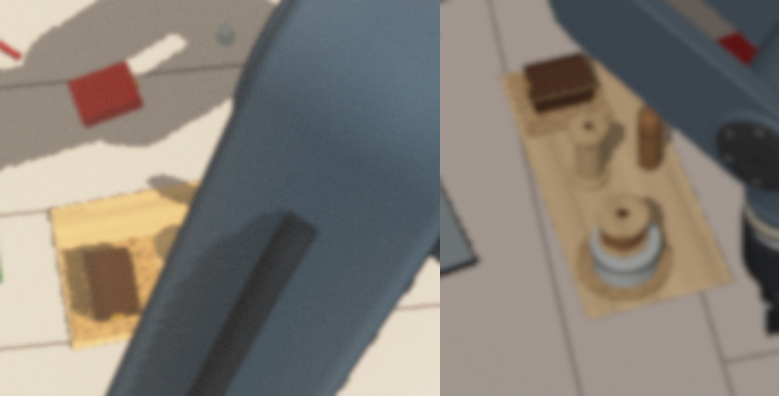

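Picture: the side view shows all five things standing, but the arm hides the top view. I'll move the arm aside for the final numbers.

Request:
{"api": "servo_tool", "payload": {"rows": [[[-40,30,0],0,0],[[-80,60,0],0,0],[[-120,100,0],0,0],[[-160,150,0],0,0],[[-180,190,0],0,0],[[-180,200,0],0,0],[[-180,200,0],0,0],[[-180,200,0],0,0]]}}

```text
t: 31.5
tcp_pos: [0.3867, -0.5246, 0.333]
tool_rot: [0.999, 0.047, 0.018, 0.002]
force: [0.5, -0.0, 0.1]
finger_gap: 0.5
```

```bash
python3 -c "
from m import *
s=snap('top'); P=cloud(s)
for n,u,v,h in(('tin',354,257,.042),('low',354,250,.078),('tall',303,257,.078),('case',300,235,.077),('box',252,279,.044),('pot',110,263,.04),('thim',301,165,.022)): print(n,top_obj(s,P,(u,v),h,tol=.01 if n=='case' else .007))
r=np.radians(5.5);print('case goal',.461+.06*np.cos(r),.0335+.06*np.sin(r));print(sense()['qd'].round(3),sense()['force'])"
```

```text
tin {'n': 267, 'z': 0.0424, 'mean': array([ 0.4649, -0.0737]), 'rc': (473.0, -76.0), 'wh': (62.2, 61.8), 'a': 82.5}
low {'n': 440, 'z': 0.0783, 'mean': array([ 0.4712, -0.0751]), 'rc': (472.0, -75.0), 'wh': (47.2, 46.7), 'a': 23.2}
tall {'n': 285, 'z': 0.0781, 'mean': array([0.4611, 0.0339]), 'rc': (461.7, 33.9), 'wh': (36.0, 37.2), 'a': 84.6}
case {'n': 102, 'z': 0.0785, 'mean': array([0.5197, 0.0387]), 'rc': (521.5, 38.6), 'wh': (20.4, 23.1), 'a': 82.8}
box {'n': 630, 'z': 0.0444, 'mean': array([0.4508, 0.1432]), 'rc': (450.8, 143.5), 'wh': (65.1, 42.2), 'a': 5.2}
pot {'n': 289, 'z': 0.0403, 'mean': array([0.5133, 0.4332]), 'rc': (510.9, 428.3), 'wh': (67.1, 65.6), 'a': 27.6}
thim {'n': 37, 'z': 0.0233, 'mean': array([0.7499, 0.0615]), 'rc': (750.9, 60.4), 'wh': (10.0, 26.9), 'a': 25.4}
case goal 0.5207237719020308 0.03925074515121344
[ 0.014 -0.004  0.005 -0.003 -0.002 -0.002] [-0.41333762  1.22683104  0.06138015]
```

```bash
python3 -c "
from h import *
print(sign_off())"
```

```text
the job is handed in; nothing more can be done
None
```

All five things are set out on the board, upright and let go, and I handed the job in at about 31.6 s of the 134 s.

Final check from the top camera, after the arm had moved clear:

| Item | Result | Limit |
|---|---|---|
| Tin on round mat | about 2 mm from centre | 12 mm |
| Low spool on tin | about 1.5 mm from centre | 10 mm |
| Box on square mat | about 1 mm from centre, 0.3° off parallel | 12 mm, 0.15 rad (8.6°) |
| Tall spool at midpoint | about 1 mm off | 13 mm |
| Needle case behind tall spool | about 59–60 mm, under 1 mm sideways | 45–75 mm, 18 mm |

- **Upright:** every top sits at the height expected for a standing piece, and the side view showed them all standing.
- **Bystanders:** the bead pot and thimble read within 1 mm of their starting positions.
- **Camera disagreement:** the side camera placed the board and pieces about 2–3 mm away from the top camera's readings. That is close to the stated calibration error and well inside every limit.
- **Tall spool grip:** the gripper closed to 33 mm on it, between the barrel's 28 mm and the rim's 38 mm. I never found out why, but it was carried and placed cleanly.
- **Tool tilt:** the tool had drifted by about 0.035 rad by the end. I allowed for it from the box pick onward, and it left no visible effect.

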